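# Fit the fresh filter cassette in the bench fume extractor

### The job

Two filter cassettes that look the same lie on the bench: one is fresh and light, the other is clogged and clearly heavier; lift to feel which is which. Fit the light one into the sloped fume extractor: hook its tongue under the retaining lip at the low edge with the other edge held up, swing it down and press until it lies flat on the bed and the sprung roller catch has snapped over it. The heavy one stays or goes back on the bench, lying flat clear of the extractor, and the thread spool, glue jar and grey tape stay where they are.

Things in the scene. Friction and masses are not known exactly. Their poses are not given: they have to be found in the camera images.
- cassette_a: One of two look-alike cassettes (one, either, weighs 0.17-0.19 kg, the other 0.49-0.63 kg; only lifting tells). White box 100 (x) x 90 (y) x 16 (z) mm, black slats on top. At its -x edge a tongue 14 long, 70 wide, 6 thick, level with the underside. Handle rib on top: 50 long (x), 14 wide (y), z 16 to 46, centred; grip it across y. Origin: centre of the box's underside, z up. Starts flat on the bench, tongue to the robot's left.
- cassette_b: One of two look-alike cassettes (one, either, weighs 0.17-0.19 kg, the other 0.49-0.63 kg; only lifting tells). White box 100 (x) x 90 (y) x 16 (z) mm, black slats on top. At its -x edge a tongue 14 long, 70 wide, 6 thick, level with the underside. Handle rib on top: 50 long (x), 14 wide (y), z 16 to 46, centred; grip it across y. Origin: centre of the box's underside, z up. Starts flat on the bench, tongue to the robot's left.
- bed: Pocket of the extractor: aluminium frame on a grey wedge housing, fixed, sloping up to the robot's right by 0.28 rad. Origin: on the pocket floor, 42 mm above the bench, where the seated cassette's origin comes to lie (it slides about 1 mm down the slope), axes alike: x up the slope, z square to the floor. Side walls inside at y = -47 and 47 mm, 10 high; low stop wall at x = -65.
- lip_edge (a point): Middle of the lower free edge of the retaining lip: (-57, 0, 10) mm in the bed's frame. The lip runs right across y, is 4 mm thick (z 10 to 14) and covers x = -65 to -57. To get the tongue under it past the roller, tip the cassette 0.30 to 0.36 rad more than the bed, tongue down; then push to the stop wall.
- far_wall (a point): Middle of the top inner edge of the pocket's high end wall: (51, 0, 10) mm in the bed's frame. Above and behind it is the catch between two cheeks at y beyond 44 mm either side, tops at z = 32 mm, x from 51.
- catch (a joint): Sprung steel roller, 16 mm diameter, 76 long (y), axis at x = 54, z = 23.5 mm in the bed's frame. Slides along the bed's +x: 0 = out, to 0.009 m pushed back; 1.8 N at 0, rising 0.3 N per mm. Pressing the cassette's high edge past it (about 6 N there, up to twice that at the handle) pushes it back some 5 mm; it then springs out over the cassette.
- thread_spool: bystander, spool of thread, 46 x 79 x 62 mm, origin under its centre
- glue_jar: bystander, open white glue jar, 101 x 101 x 118 mm, origin under its centre
- grey_tape: bystander, flat roll of grey tape, 80 mm across, 24 mm high, origin under its centre
There are look-alikes about, which are no part of the job. What is shaped like the cassette_b but blue is not meant. Leave any green look-alike of the cassette_a alone.

How it is judged:
On the way:
1. one cassette has its tongue under the lip (at least 3 mm in) while its other edge is still up (tipped over 0.13 rad from the bed); the other lies on the bench (((x of lip_edge in the frame of cassette_a between -0.061 and -0.05 m and y of lip_edge in the frame of cassette_a between -0.02 and 0.02 m and z of lip_edge in the frame of cassette_a between 0.003 and 0.015 m and angle between the z axis of cassette_a and the z axis of bed, either way round above 0.13 rad and height (world z) of cassette_b below 0.006 m) or (x of lip_edge in the frame of cassette_b between -0.061 and -0.05 m and y of lip_edge in the frame of cassette_b between -0.02 and 0.02 m and z of lip_edge in the frame of cassette_b between 0.003 and 0.015 m and angle between the z axis of cassette_b and the z axis of bed, either way round above 0.13 rad and height (world z) of cassette_a below 0.006 m))), for 0.1 s.
At the end, for the whole second after the job is handed in: The light cassette lies flat on the bed (within 4 mm of the seat along the slope, 5 mm across, 3 mm in height, 0.04 rad), the catch is out again (under 1.5 mm), and the heavy one (pressing with over 3.3 N) lies flat on the bench (within 6 mm, 0.05 rad); both at rest (((x of cassette_a in the frame of bed between -0.004 and 0.004 m and y of cassette_a in the frame of bed between -0.005 and 0.005 m and z of cassette_a in the frame of bed between -0.003 and 0.003 m and angle between the z axis of cassette_a and the z axis of bed, either way round below 0.04 rad and value of joint catch below 0.0015 m and linear speed of each of cassette_a, cassette_b below 0.02 m/s and height (world z) of cassette_b between -0.004 and 0.006 m and angle between cassette_b's own z axis and vertical below 0.05 rad and contact force between cassette_b and anything else above 3.3 N) or (x of cassette_b in the frame of bed between -0.004 and 0.004 m and y of cassette_b in the frame of bed between -0.005 and 0.005 m and z of cassette_b in the frame of bed between -0.003 and 0.003 m and angle between the z axis of cassette_b and the z axis of bed, either way round below 0.04 rad and value of joint catch below 0.0015 m and linear speed of each of cassette_b, cassette_a below 0.02 m/s and height (world z) of cassette_a between -0.004 and 0.006 m and angle between cassette_a's own z axis and vertical below 0.05 rad and contact force between cassette_a and anything else above 3.3 N))); the robot touches nothing.
It fails at once if a bystander is moved by more than 30 mm (distance of any of thread_spool, glue_jar, grey_tape from where it was at the start of the episode above 0.03 m).
It also fails if it takes over 56 s, if anything falls off the work surface, if the arm or the gripper's body presses on something with over 40 N, if the wrist force passes 120 N, or if a joint passes its speed limit or range.

### The arm

A 6-joint arm with a two-finger parallel gripper is mounted at the origin on the work surface; the furniture and walls round the work are solid. World frame = base frame: x ahead of the robot, y to its left, z up, the work surface at z = 0. Lengths are in m, angles in rad, forces in N, time in s.
With the tool pointing down it reaches from about 0.225 to 0.725 m from the base axis. Payload 3.1 kg.
Tool frame: the origin (TCP) lies at the very end of the fingers, on their centre line; the grasp point (between the pads) lies 19 mm behind it; z points along the fingers, y is the line along which they close (so a half turn about z gives the same grasp; the last joint's range is limited). The gripper opens to 85 mm and grips with 20 to 120 N. Pads are 22 mm wide; open, the fingers measure 114 mm over their backs; the gripper's body (76 mm by 85 mm) begins 54 mm behind the grasp point. The pads swing forward as they close: fully open they stand 13 mm farther back than shut.
Start: joints at [1.06, 0.048, 0.099, 1.622, 0, 1.443], TCP at [0.196, 0.487, 0.231] pointing down, gripper open.
Joint ranges: [-2.91, 2.91], [-0.99, 1.94], [-1.21, 1.42], [-2.12, 2.29], [-1.49, 1.47], [-3.14, 3.14]. Speed limits (rad/s): [2.79, 2.79, 3.14, 3.14, 3.14, 3.14].

### API

Orientations are given as [roll, pitch, yaw] about the fixed x, y, z axes, in that order (R = Rz(yaw) Ry(pitch) Rx(roll)).
In Python, from rig import arm, capture, camera_info gives the robot as it stands. The module is installed in compiled form; this text tells all that it offers.
- The arm moves only by the tool play_rows, never from a script. Its argument "plan" is a list of rows, each an object with "jaw": the finger opening in mm, from 0 to 85.4; "linear": the shift along the tool's x, y, z in units of 30 mm (1.0 is 30 mm), a list of three; "turn": the turn about the tool's z in units of 8 degrees (1.0 is 8 degrees). A call has 1 to 10 rows; each row shifts and turns the commanded pose from where the row before left it, along the tool's axes as they then stand; what a row does not reach is not made up. A row lasts 1/10 s, in which the tool goes at most 50 mm and 8.59 degrees, less where a joint would pass 70% of its speed; a pose out of reach is approached as far as the arm can. A call is refused whole if a number of a shift passes 1 or a number of a turn 1, either way. A call with a gripper value outside its range is refused whole. The fingers move at their own pace and stop on an object; "squeeze" is the grip in N (left out, the last holds). Time passes only in rows, so rows that do not move let the fingers close. It gives the time, the measured TCP pose, the force, the opening and the grip force at its end, in the units of the state.
- arm.sense(): the state, without advancing time (a new reading comes with each control period).
- capture(name): name is "side" or "top"; returns (picture, depth): 420x560x3 uint8, red, green, blue; 420x560 float32, m along the optical axis (not along the pixel's ray), 0 where there is no reading.
- camera_info(name): a dict with "fx", "fy", "cx", "cy" (pixels), "R" (3x3) and "t" (3): a world point X has camera coordinates R X + t. Camera axes: x right, y down, z forward; pixel columns grow to the right and rows downward; lengths in m; the calibration is good to about 2 mm. A picture is of the moment at which its call begins. camera_info takes no time and is no camera call.
- arm.finish_job(): hands the job in; it is judged then, once.
The state is a dict: "time": time; "q": joint angles; "dq": joint speeds; "joint_torque": joint torques, N m; "tcp_pos": TCP position; "tool_rot": TCP orientation; "force": force on the tool from outside, world axes, zero at the start; "torque": the same for the moment, N m; "grip_width": finger opening in m; "gripper_force": force on a finger pad.
Only numpy, scipy, OpenCV 4.12 (cv2) and the standard library are available. Lean on these libraries where they do the work, as an engineer would, in place of code of your own. Each camera call takes 0.05 s, during which the arm holds its last target. There are 200 camera calls.

## Working session

There is one attempt and no reset: what is moved stays moved. The work goes in short steps, Python scripts to look and compute and a tool call to move; the robot and the scene stay as the last step left them, time stands still between calls to the robot, and variables do not carry over. Pictures are saved under pics/ and viewed, at most 10 in all, crops included, and the job is handed in when it is done.

Besides the shell and the picture viewer there is one more tool, called as name(argument=value, ...) on one line, values as JSON. play_rows: Moves the arm, as the interface text tells. Its arguments: {"type":"object","properties":{"plan":{"type":"array"},"squeeze":{"type":"number"}},"required":["plan"]}

```bash
mkdir -p pics; cat > h.py <<'E'
import numpy as np, cv2
from rig import arm, capture, camera_info
def snap(name,fn):
    p,d=capture(name); cv2.imwrite(f'pics/{fn}.png',p[:,:,::-1]); np.save(f'pics/{fn}.npy',d); return p,d
def world(name,d,u,v):
    c=camera_info(name); z=np.median(d[v-1:v+2,u-1:u+2])
    return np.array(c['R']).T@(np.array([(u-c['cx'])/c['fx']*z,(v-c['cy'])/c['fy']*z,z])-np.array(c['t']))
E
python3 - <<'E'
from h import *
np.set_printoptions(precision=3,suppress=True)
for n in('top','side'):
    snap(n,n+'0'); print({k:np.array(v) for k,v in camera_info(n).items()})
print(arm.sense())
E
```

```text
{'fx': array(476.377), 'fy': array(476.377), 'cx': array(281.46), 'cy': array(208.432), 'R': array([[-0.007, -1.   , -0.011],
       [-0.985,  0.008, -0.172],
       [ 0.172,  0.009, -0.985]]), 't': array([0.035, 0.459, 1.525])}
{'fx': array(422.587), 'fy': array(422.587), 'cx': array(273.212), 'cy': array(210.894), 'R': array([[ 0.96 , -0.28 , -0.001],
       [-0.14 , -0.476, -0.868],
       [ 0.242,  0.834, -0.496]]), 't': array([-0.42 ,  0.134,  1.028])}
{'time': 0.1, 'q': array([1.06 , 0.049, 0.098, 1.622, 0.   , 1.443]), 'dq': array([ 0.   , -0.   ,  0.004,  0.001,  0.   , -0.001]), 'joint_torque': array([  0.002, -33.985,  32.094,   0.016,  -0.   ,   0.   ]), 'tcp_pos': array([0.196, 0.487, 0.23 ]), 'tool_rot': array([-3.139, -0.   ,  2.759]), 'force': array([-1.218,  0.814, -0.878]), 'torque': array([-0.043,  0.015, -0.031]), 'gripper_force': 0.0, 'grip_width': 0.08545254752887448}
```

View pics/top0.png

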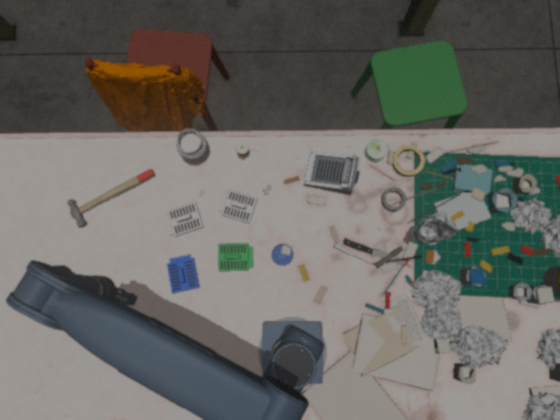

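View pics/side0.png

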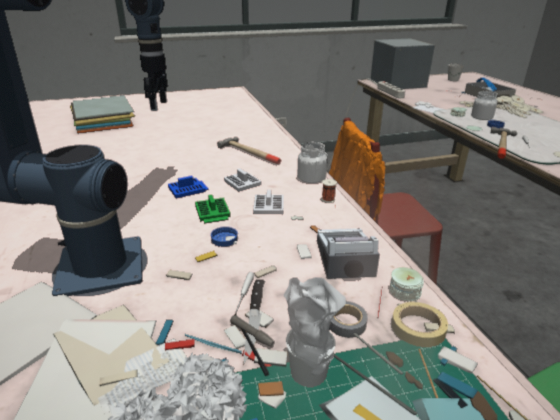

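The top view shows white cassettes at about (186,218) and (239,206). The look-alikes are blue at (183,273) and green at (234,257). The extractor is at (332,172), with its roller end to the right. I'll choose the two white ones and check them in a close crop.

```bash
python3 - <<'E'
from h import *
np.set_printoptions(precision=3,suppress=True)
p=cv2.imread('pics/top0.png')
a=cv2.resize(p[140:240,160:370],None,fx=3.8,fy=3.8,interpolation=cv2.INTER_CUBIC)
cv2.imwrite('pics/c1.png',cv2.convertScaleAbs(a,alpha=1.3))
c=camera_info('top');d=np.load('pics/top0.npy')
# height map
v,u=np.mgrid[0:420,0:560]
X=np.stack([(u-c['cx'])/c['fx']*d,(v-c['cy'])/c['fy']*d,d],-1)
W=(X-np.array(c['t']))@np.array(c['R'])
np.save('pics/W0.npy',W)
for n,(u0,u1,v0,v1) in dict(A=(165,208,200,238),B=(215,262,186,226)).items():
    w=W[v0:v1,u0:u1].reshape(-1,3)
    m=(w[:,2]>.009)&(w[:,2]<.06); q=w[m]; rib=q[q[:,2]>.035]
    r=cv2.minAreaRect((q[:,:2]*1000).astype(np.float32)); rr=cv2.minAreaRect((rib[:,:2]*1000).astype(np.float32))
    print(n,m.sum(),r,rr,rib.mean(0),np.percentile(w[:,2],[5,50,95]))
E
```

```text
A 849 ((435.40301513671875, 351.13214111328125), (122.15760803222656, 140.55223083496094), 1.0535732507705688) ((431.7879638671875, 354.453857421875), (14.807342529296875, 49.2993278503418), 18.52499771118164) [0.431 0.354 0.048] [-0.003  0.011  0.034]
B 852 ((479.1305236816406, 174.12860107421875), (128.12696838378906, 147.24822998046875), 1.046453833580017) ((473.6629943847656, 174.1215057373047), (50.96284484863281, 14.611717224121094), 71.8996353149414) [0.473 0.174 0.047] [-0.003  0.007  0.025]
```

View pics/c1.png

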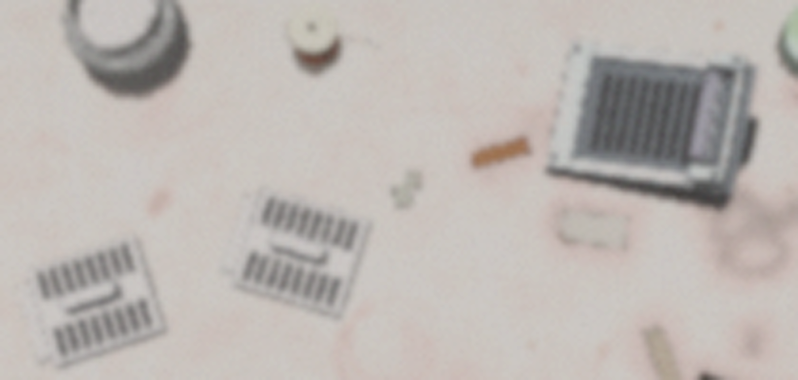

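```bash
cat >> h.py <<'E'
from scipy.optimize import least_squares, minimize
def bedR(yaw):
    from scipy.spatial.transform import Rotation as Ro
    # x up slope, slope .28 : pitch negative lifts +x
    return Ro.from_euler('xyz',[0,-0.28,yaw]).as_matrix()
E
python3 - <<'E'
from h import *
np.set_printoptions(precision=1,suppress=True,linewidth=200)
W=np.load('pics/W0.npy')
w=W[140:205,290:372].reshape(-1,3); 
# model height map in bed frame
def model(x,y):
    z=np.full(x.shape,np.nan)
    ins=(abs(y)<47)
    z[ins&(x>-57)&(x<46)]=0
    z[ins&(x>-65)&(x<-57)]=14
    z[(abs(y)>47)&(abs(y)<52)&(x>-60)&(x<44)]=10
    return z
def cost(p,full=False):
    B=bedR(p[2]); b=(w-np.array([p[0],p[1],.042]))@B*1000
    m=(abs(b[:,0])<75)&(abs(b[:,1])<55); b=b[m]
    if full: return b
    z=model(b[:,0],b[:,1]); ok=~np.isnan(z)
    return np.clip(abs(b[ok,2]-p[3]-z[ok]),0,8).sum()/max(ok.sum(),1)
best=None
i=W[169,331];print(i*1000)
for s in range(30):
    rng=np.random.default_rng(s)
    p0=[i[0]+rng.normal()*.01,i[1]+rng.normal()*.01,-1.62+rng.normal()*.05,0]
    r=minimize(cost,p0,method='Nelder-Mead',options=dict(initial_simplex=[p0]+[np.array(p0)+d for d in np.diag([.008,.008,.05,2])]))
    if best is None or r.fun<best.fun: best=r
print(best.fun,best.x*[1000,1000,1,1])
b=cost(best.x,True)
np.save('pics/bed.npy',best.x)
H=np.full((14,20),np.nan)
for a in range(14):
    for c in range(20):
        m=(abs(b[:,1]-(55-a*8.5))<4.3)&(abs(b[:,0]-(-76+c*8))<4)
        if m.any(): H[a,c]=np.median(b[m,2])
print(-76+8*np.arange(20.));print(H)
p=cv2.imread('pics/side0.png')
cv2.imwrite('pics/s1.png',cv2.resize(p[215:290,290:400],None,fx=6,fy=6,interpolation=cv2.INTER_CUBIC))
E
```

```text
[ 589.9 -134.    44.9]
2.9105719728706467 [ 586.8 -129.7   -1.8    1.5]
[-76. -68. -60. -52. -44. -36. -28. -20. -12.  -4.   4.  12.  20.  28.  36.  44.  52.  60.  68.  76.]
[[17.6 15.5 11.8 10.8 10.9 12.  13.3 11.4 12.5 13.2 10.3  9.6 13.  10.3 12.5 11.8 33.  35.9 35.5 30.5]
 [18.  19.5 16.   5.6  5.8  6.6  7.7  8.   9.4  4.8  9.2  9.2  4.8 11.   2.3  8.4 19.2 32.  27.7 26.3]
 [14.2 15.2 14.1  1.3 -0.1  3.6  3.7  0.4 -1.3  0.2  2.3  1.8 -1.1  1.5  1.7  2.1 29.5 27.9  3.  28. ]
 [20.5 12.5 13.2  3.   0.8  2.3  0.   0.8  0.6  0.5  3.7  2.6  1.2  1.9  1.7  6.  30.8 25.9  0.1  nan]
 [16.2 17.  11.8  2.2  1.4  1.9  0.2  3.7  2.5 -1.   1.9  3.6  1.3  1.   2.5  6.1 30.9 24.9 -1.4  nan]
 [10.7 14.2 16.   0.3 -2.1  2.1  1.8 -0.6  0.6  2.4  3.3 -1.2  4.5  2.8  1.2  7.9 30.2 27.5  4.2  nan]
 [12.9 14.9 12.9  3.7  2.4  1.2  2.2  0.3  2.9  3.2  2.1 -1.1  1.1  2.4  2.3  3.6 31.6 23.7  2.3  nan]
 [14.2 16.3 14.9  3.2 -0.2  0.7  0.7  2.   1.5  4.  -0.8 -0.3  2.1  2.4 -0.8 21.1 29.9 25.3  1.2  nan]
 [15.4 15.7 13.1  1.2  2.9  3.6  1.3  1.2  5.  -0.6  3.1  0.3 -0.7  2.9  2.1  2.7 30.8 27.6  2.1  nan]
 [19.4 17.6 14.8  0.2  0.2  0.8  3.5  0.4  0.9  1.   6.1  2.   0.9  4.3 -0.2  4.9 33.4 29.  -0.4  nan]
 [ nan 15.5 12.3  0.2 -0.1  3.   0.2 -0.4  1.9  1.1 -0.1  4.2  2.2  0.2  3.6  4.2 27.5 21.7  1.3  nan]
 [17.6 14.7 13.4 -0.1  2.7  3.  -0.9  2.   1.1  2.4  2.5  2.1  2.4 -1.7  0.7  2.8 27.2 29.6 27.1 25.5]
 [15.1 17.  12.3  3.7  4.   7.6  6.3  5.1  8.5  3.9  6.1  8.5  7.   5.7  8.2  2.4 33.6 34.6 30.4 30.2]
 [17.1 17.4 15.4  8.1 11.9 10.8  7.8 10.7 10.3 11.7 12.  12.1 12.4  5.3 15.7 10.4 27.5 34.  34.5 31.6]]
```

View pics/s1.png

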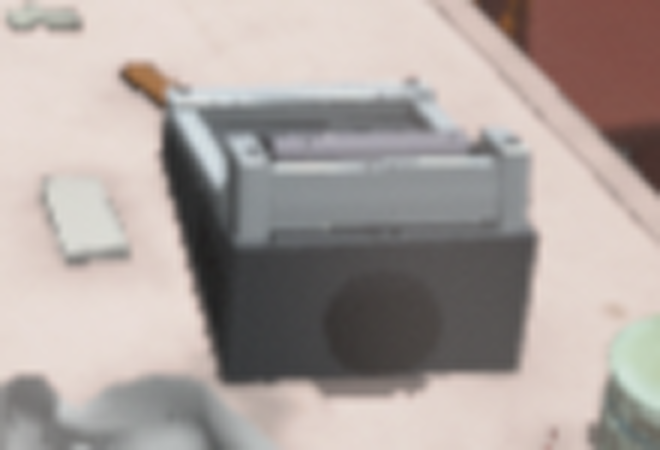

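The crop confirms the two white cassettes, with their tongues to the left. In the side crop the extractor is empty, with its roller at the near (right) end. First I'll lift B, the right-hand one.

```bash
cat >> h.py <<'E'
from scipy.spatial.transform import Rotation as Ro
def go(x,y,z,yaw):
    s=arm.sense(); R=Ro.from_euler('xyz',s['tool_rot']).as_matrix()
    d=R.T@(np.array([x,y,z])-s['tcp_pos']); dy=(yaw-s['tool_rot'][2]+np.pi)%(2*np.pi)-np.pi
    # position expressed in the frame after turning, too
    R2=Ro.from_euler('xyz',[np.pi,0,yaw]).as_matrix(); d2=R2.T@(np.array([x,y,z])-s['tcp_pos'])
    print('now',s['tcp_pos'].round(4),s['tool_rot'].round(3),'units now-frame',(d/.03).round(2),'turned-frame',(d2/.03).round(2),'turn',round(-np.degrees(dy)/8,2),'q6',s['q'][5].round(2),'F',s['force'].round(2))
E
python3 - <<'E'
from h import *
print(np.load('pics/bed.npy'))
go(.4685,.159,.10,np.radians(71.9))
E
```

```text
[ 0.58682147 -0.12970189 -1.78483966  1.47306971]
now [0.1958 0.4865 0.2302] [-3.139 -0.     2.759] units now-frame [-12.51  -6.72   4.35] turned-frame [-7.55 12.03  4.34] turn 10.77 q6 1.44 F [-1.22  0.81 -0.88]
```

play_rows(plan=[{"jaw": 85,"linear": [0,0,0],"turn": 1},{"jaw": 85,"linear": [0,0,0],"turn": 1},{"jaw": 85,"linear": [0,0,0],"turn": 1},{"jaw": 85,"linear": [0,0,0],"turn": 1},{"jaw": 85,"linear": [0,0,0],"turn": 1},{"jaw": 85,"linear": [0,0,0],"turn": 1},{"jaw": 85,"linear": [0,0,0],"turn": 1},{"jaw": 85,"linear": [0,0,0],"turn": 1},{"jaw": 85,"linear": [0,0,0],"turn": 1},{"jaw": 85,"linear": [0,0,0],"turn": 1}])

```text
time: 1.1
tcp_pos: [0.1959, 0.4867, 0.2306]
tool_rot: [-3.141, 0.001, 1.357]
force: [-0.3, 0.1, -0.7]
grip_width: 0.0851
gripper_force: 0.0
```

play_rows(plan=[{"jaw": 85,"linear": [-0.6,1,0.4],"turn": 0.77},{"jaw": 85,"linear": [-0.6,1,0.4],"turn": 0},{"jaw": 85,"linear": [-0.6,1,0.4],"turn": 0},{"jaw": 85,"linear": [-0.6,1,0.4],"turn": 0},{"jaw": 85,"linear": [-0.6,1,0.4],"turn": 0},{"jaw": 85,"linear": [-0.6,1,0.4],"turn": 0},{"jaw": 85,"linear": [-0.6,1,0.4],"turn": 0},{"jaw": 85,"linear": [-0.6,1,0.4],"turn": 0},{"jaw": 85,"linear": [-0.6,1,0.4],"turn": 0},{"jaw": 85,"linear": [-0.6,1,0.4],"turn": 0}])

```text
time: 2.1
tcp_pos: [0.4284, 0.224, 0.1103]
tool_rot: [-3.141, 0.0, 1.255]
force: [0.8, -0.2, 0.2]
grip_width: 0.0851
gripper_force: 0.0
```

```bash
python3 -c "
from h import *
go(.4685,.159,.023,np.radians(71.9))"
```

```text
now [0.4284 0.224  0.1103] [-3.141  0.     1.255] units now-frame [-1.64  1.94  2.91] turned-frame [-1.64  1.94  2.91] turn 0.0 q6 2.23 F [ 0.82 -0.18  0.22]
```

play_rows(plan=[{"jaw": 70,"linear": [-0.82,0.97,0.2],"turn": 0},{"jaw": 60,"linear": [-0.82,0.97,0.3],"turn": 0},{"jaw": 45,"linear": [0,0,0.6],"turn": 0},{"jaw": 40,"linear": [0,0,0.8],"turn": 0},{"jaw": 40,"linear": [0,0,0.7],"turn": 0},{"jaw": 40,"linear": [0,0,0.31],"turn": 0},{"jaw": 0,"linear": [0,0,0],"turn": 0},{"jaw": 0,"linear": [0,0,0],"turn": 0},{"jaw": 0,"linear": [0,0,0],"turn": 0},{"jaw": 0,"linear": [0,0,0],"turn": 0}], squeeze=30)

```text
time: 3.1
tcp_pos: [0.4682, 0.1606, 0.0243]
tool_rot: [3.141, -0.0, 1.255]
force: [-0.3, 0.6, -4.6]
grip_width: 0.0135
gripper_force: 33.8
```

play_rows(plan=[{"jaw": 0,"linear": [0,0,0],"turn": 0},{"jaw": 0,"linear": [0,0,0],"turn": 0},{"jaw": 0,"linear": [0,0,0],"turn": 0}])

```text
time: 3.4
tcp_pos: [0.4682, 0.1606, 0.0243]
tool_rot: [3.141, -0.0, 1.255]
force: [0.0, -0.5, -2.7]
grip_width: 0.0131
gripper_force: 33.9
```

play_rows(plan=[{"jaw": 0,"linear": [0,0,-0.3],"turn": 0},{"jaw": 0,"linear": [0,0,-0.5],"turn": 0},{"jaw": 0,"linear": [0,0,-0.5],"turn": 0},{"jaw": 0,"linear": [0,0,-0.5],"turn": 0},{"jaw": 0,"linear": [0,0,0],"turn": 0},{"jaw": 0,"linear": [0,0,0],"turn": 0},{"jaw": 0,"linear": [0,0,0],"turn": 0}])

```text
time: 4.1
tcp_pos: [0.4671, 0.1603, 0.0768]
tool_rot: [-3.14, 0.001, 1.255]
force: [-0.5, 0.6, -5.8]
grip_width: 0.013
gripper_force: 33.5
```

```bash
python3 - <<'E'
from h import *
p,d=snap('side','s2')
F=[arm.sense()['force']]
for i in range(4):
    capture('side'); F.append(arm.sense()['force'])
print(np.array(F).round(2), arm.sense()['torque'])
cv2.imwrite('pics/s2c.png',cv2.resize(p[140:240,200:320,::-1],None,fx=5,fy=5,interpolation=cv2.INTER_CUBIC))
E
```

```text
[[-0.26 -0.42 -6.05]
 [ 0.55  0.13 -5.19]
 [-0.19  0.31 -6.16]
 [ 1.46 -0.18 -5.98]
 [-0.86 -0.17 -6.3 ]] [-0.09206079 -0.001993   -0.04154972]
```

View pics/s2c.png

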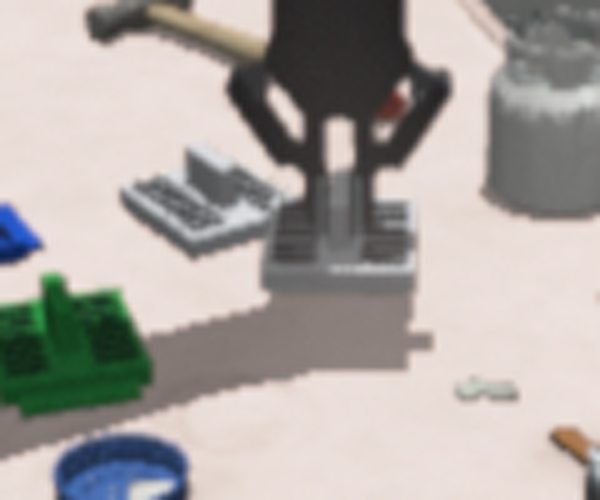

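The lift reads about 6 N, or 0.6 kg, so B is the heavy one, and it hangs level in the grip. I'll put it back down and take A.

play_rows(plan=[{"jaw": 0,"linear": [0,0,0.6],"turn": 0},{"jaw": 0,"linear": [0,0,0.5],"turn": 0},{"jaw": 0,"linear": [0,0,0.4],"turn": 0},{"jaw": 0,"linear": [0,0,0.15],"turn": 0},{"jaw": 0,"linear": [0,0,0.1],"turn": 0},{"jaw": 30,"linear": [0,0,0],"turn": 0},{"jaw": 40,"linear": [0,0,0],"turn": 0},{"jaw": 40,"linear": [0,0,-0.5],"turn": 0},{"jaw": 40,"linear": [0,0,-1],"turn": 0},{"jaw": 40,"linear": [0,0,-1],"turn": 0}])

```text
time: 5.35
tcp_pos: [0.469, 0.1607, 0.103]
tool_rot: [3.139, -0.001, 1.255]
force: [0.2, 0.3, 0.8]
grip_width: 0.0403
gripper_force: 0.0
```

```bash
python3 -c "
from h import *
go(.437,.339,.08,np.radians(108.5))"
```

```text
now [0.469  0.1607 0.103 ] [ 3.139e+00 -1.000e-03  1.255e+00] units now-frame [ 5.32 -2.86  0.77] turned-frame [5.97 0.87 0.77] turn -4.57 q6 2.08 F [0.18 0.26 0.77]
```

play_rows(plan=[{"jaw": 40,"linear": [0,0,0],"turn": -1},{"jaw": 40,"linear": [0,0,0],"turn": -1},{"jaw": 40,"linear": [0,0,0],"turn": -1},{"jaw": 40,"linear": [0,0,0],"turn": -1},{"jaw": 40,"linear": [1,0.14,0],"turn": -0.57},{"jaw": 40,"linear": [1,0.14,0],"turn": 0},{"jaw": 40,"linear": [1,0.15,0],"turn": 0},{"jaw": 40,"linear": [1,0.15,0],"turn": 0},{"jaw": 40,"linear": [1,0.15,0],"turn": 0},{"jaw": 40,"linear": [0.97,0.14,0],"turn": 0}])

```text
time: 6.35
tcp_pos: [0.4397, 0.3412, 0.1031]
tool_rot: [3.137, -0.001, 1.893]
force: [0.5, 0.4, 0.8]
grip_width: 0.04
gripper_force: 0.0
```

```bash
python3 -c "
from h import *
go(.437,.339,.023,np.radians(108.5))"
```

```text
now [0.4397 0.3412 0.1031] [ 3.137e+00 -1.000e-03  1.893e+00] units now-frame [-0.04 -0.12  2.67] turned-frame [-0.04 -0.11  2.67] turn -0.0 q6 1.79 F [0.55 0.41 0.81]
```

play_rows(plan=[{"jaw": 40,"linear": [0,-0.1,0.9],"turn": 0},{"jaw": 40,"linear": [0,0,0.9],"turn": 0},{"jaw": 40,"linear": [0,0,0.6],"turn": 0},{"jaw": 40,"linear": [0,0,0.27],"turn": 0},{"jaw": 0,"linear": [0,0,0],"turn": 0},{"jaw": 0,"linear": [0,0,0],"turn": 0},{"jaw": 0,"linear": [0,0,0],"turn": 0},{"jaw": 0,"linear": [0,0,0],"turn": 0},{"jaw": 0,"linear": [0,0,0],"turn": 0}], squeeze=25)

```text
time: 7.25
tcp_pos: [0.437, 0.3386, 0.0221]
tool_rot: [3.138, -0.001, 1.893]
force: [0.0, 0.1, 3.6]
grip_width: 0.0135
gripper_force: 29.1
```

play_rows(plan=[{"jaw": 0,"linear": [0,0,-0.5],"turn": 0},{"jaw": 0,"linear": [0,0,-0.7],"turn": 0},{"jaw": 0,"linear": [0,0,-1],"turn": 0},{"jaw": 0,"linear": [0,0,-1],"turn": 0},{"jaw": 0,"linear": [0,0,-1],"turn": 0},{"jaw": 0,"linear": [0,0,-0.6],"turn": 0},{"jaw": 0,"linear": [0,0,0],"turn": 0},{"jaw": 0,"linear": [0,0,0],"turn": 0}])

```text
time: 8.05
tcp_pos: [0.4356, 0.338, 0.1645]
tool_rot: [3.141, -0.0, 1.893]
force: [0.3, 0.1, -2.9]
grip_width: 0.0134
gripper_force: 28.3
```

```bash
python3 - <<'E'
from h import *
p,d=snap('side','s3')
F=[arm.sense()['force']]
for i in range(3):
    capture('side'); F.append(arm.sense()['force'])
print(np.mean(F,0).round(2), arm.sense()['torque'],arm.sense()['tcp_pos'])
b=np.load('pics/bed.npy')
# where would TCP be: try several seeds print spread of the bed fit using current view
c=camera_info('side')
T=arm.sense()['tcp_pos'];u=np.array(c['R'])@T+np.array(c['t']);u0,v0=int(u[0]/u[2]*c['fx']+c['cx']),int(u[1]/u[2]*c['fy']+c['cy']);print(u0,v0)
cv2.imwrite('pics/s3c.png',cv2.resize(p[v0-50:v0+50,u0-60:u0+60,::-1],None,fx=6,fy=6,interpolation=cv2.INTER_CUBIC))
E
```

```text
[ 0.34 -0.02 -2.17] [-0.10952208 -0.01659647  0.00379002] [0.43455777 0.3373738  0.16230979]
242 138
```

View pics/s3c.png

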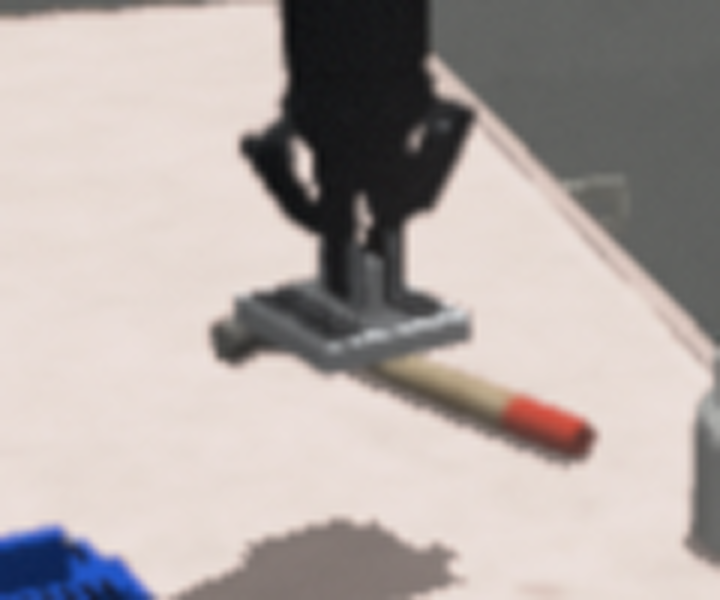

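A weighs about 2 N, so it's the light one, and it hangs level. I'll carry it above the bed and refit the bed from fresh depth images.

```bash
cat >> h.py <<'E'
def Wmap(n=1,name='top'):
    c=camera_info(name); D=[]
    for i in range(n):
        d=capture(name)[1]; D.append(np.where(d>0,d,np.nan))
    d=np.nanmedian(D,0)
    v,u=np.mgrid[0:420,0:560]
    X=np.stack([(u-c['cx'])/c['fx']*d,(v-c['cy'])/c['fy']*d,d],-1)
    return (X-np.array(c['t']))@np.array(c['R'])
E
python3 - <<'E'
from h import *
np.set_printoptions(precision=4,suppress=True)
W=Wmap(8); np.save('pics/W1.npy',W)
w=W[140:205,290:372].reshape(-1,3)
def res(p):
    b=(w-np.array([p[0],p[1],.042]))@bedR(p[2])*1000
    x,y,z=b.T
    ins=abs(y)<47
    reg=(x>-65)&(x<44)&(abs(y)<52)
    m=np.where(ins,np.where(x<-57,14,0),10)
    e=np.where(reg,np.clip(abs(z-p[3]-m),0,7),5)
    return e[(abs(x)<90)&(abs(y)<70)].sum()/100
out=[]
for s in range(12):
    p0=np.load('pics/bed.npy')+np.random.default_rng(s).normal(size=4)*[.004,.004,.04,.5]
    r=minimize(res,p0,method='Nelder-Mead',options=dict(initial_simplex=[p0]+[p0+d for d in np.diag([.005,.005,.04,1])]))
    out.append([r.fun,*r.x])
out=np.array(sorted(out)); print(out[:6]); np.save('pics/bed2.npy',out[0,1:])
go(.5825,-.1505,.165,out[0,3]+np.pi)
E
```

```text
[[69.7396  0.6032 -0.1235 -1.7885 -1.5163]
 [72.9163  0.5896 -0.12   -1.7479 -1.4043]
 [72.9193  0.589  -0.1197 -1.7563 -1.612 ]
 [72.9819  0.5897 -0.1194 -1.7447 -1.6611]
 [73.1929  0.5899 -0.1196 -1.7422 -1.3332]
 [73.2108  0.5895 -0.1204 -1.7864 -1.4116]]
now [0.4356 0.338  0.1643] [-3.141  0.     1.893] units now-frame [-17.    -0.51  -0.02] turned-frame [-14.84   8.3   -0.02] turn 3.87 q6 1.79 F [-0.43 -0.06 -1.25]
```

```bash
cat >> h.py <<'E'
def fitbed(W,p0):
    w=W[135:210,285:380].reshape(-1,3)
    def cost(p):
        b=(w-np.array([p[0],p[1],.042]))@bedR(p[2])*1000; x,y,z=b.T
        e=z-p[3]
        reg=(x>-64)&(x<44)&(abs(y)<53)
        m=np.where(abs(y)<47,np.where(x<-57,14,0),10)
        # soft blend: fraction of matches, plus lip edge
        return np.minimum((e-m)[reg]**2,25).mean()
    out=[]
    for s in range(14):
        q=p0+np.random.default_rng(s).normal(size=4)*[.003,.003,.03,.5]
        r=minimize(cost,q,method='Nelder-Mead',options=dict(initial_simplex=[q]+[q+d for d in np.diag([.005,.005,.04,1])]))
        out.append([r.fun,*r.x])
    return np.array(sorted(out))
E
python3 - <<'E'
from h import *
np.set_printoptions(precision=4,suppress=True,linewidth=200)
W=np.load('pics/W1.npy')
o=fitbed(W,np.load('pics/bed.npy')); print(o[:6]); np.save('pics/bed2.npy',o[0,1:])
p=o[0,1:]
b=(W[135:210,285:380].reshape(-1,3)-np.array([p[0],p[1],.042]))@bedR(p[2])*1000; x,y,z=b.T; z=z-p[3]
for lo,hi in((-50,-25),(-25,0),(0,25),(25,42)):
    m=(x>lo)&(x<hi)
    print(lo,[ (yy,round(np.median(z[m&(abs(y-yy)<1.5)]),1)) for yy in (-58,-55,-52,-49,-46,-43,-40,40,43,46,49,52,55,58)])
for lo,hi in((-45,-15),(-15,15),(15,45)):
    m=(y>lo)&(y<hi)
    print(lo,[ (xx,round(np.median(z[m&(abs(x-xx)<1.5)]),1)) for xx in (-76,-73,-70,-67,-64,-61,-58,-55,-52,42,45,48,51,54,57,60,63,66)])
E
```

```text
[[ 3.4147  0.5857 -0.1313 -1.7884  1.8007]
 [ 3.4438  0.5857 -0.1315 -1.7866  1.6861]
 [ 3.4724  0.5857 -0.1303 -1.7794  1.4972]
 [ 3.4846  0.5861 -0.1295 -1.7865  1.1913]
 [ 3.4907  0.586  -0.1302 -1.786   1.4781]
 [ 3.492   0.586  -0.13   -1.7887  1.4276]]
-50 [(-58, np.float64(-5.8)), (-55, np.float64(9.3)), (-52, np.float64(10.2)), (-49, np.float64(10.1)), (-46, np.float64(-2.1)), (-43, np.float64(0.6)), (-40, np.float64(0.6)), (40, np.float64(-0.2)), (43, np.float64(-0.5)), (46, np.float64(4.8)), (49, np.float64(9.6)), (52, np.float64(11.1)), (55, np.float64(10.4)), (58, np.float64(8.2))]
-25 [(-58, np.float64(-10.4)), (-55, np.float64(10.7)), (-52, np.float64(10.4)), (-49, np.float64(8.2)), (-46, np.float64(-0.3)), (-43, np.float64(-0.6)), (-40, np.float64(0.1)), (40, np.float64(0.1)), (43, np.float64(-0.2)), (46, np.float64(5.5)), (49, np.float64(9.9)), (52, np.float64(9.4)), (55, np.float64(10.4)), (58, np.float64(7.1))]
0 [(-58, np.float64(-19.6)), (-55, np.float64(10.3)), (-52, np.float64(10.6)), (-49, np.float64(10.0)), (-46, np.float64(0.2)), (-43, np.float64(-0.6)), (-40
[... 801 characters left out ...]
 (48, np.float64(29.4)), (51, np.float64(30.2)), (54, np.float64(31.8)), (57, np.float64(30.3)), (60, np.float64(22.9)), (63, np.float64(12.3)), (66, np.float64(1.2))]
-15 [(-76, np.float64(13.9)), (-73, np.float64(13.9)), (-70, np.float64(14.6)), (-67, np.float64(15.0)), (-64, np.float64(13.7)), (-61, np.float64(12.7)), (-58, np.float64(11.7)), (-55, np.float64(-0.2)), (-52, np.float64(-0.1)), (42, np.float64(nan)), (45, np.float64(24.9)), (48, np.float64(28.7)), (51, np.float64(31.2)), (54, np.float64(31.5)), (57, np.float64(30.5)), (60, np.float64(17.9)), (63, np.float64(-0.4)), (66, np.float64(-0.2))]
15 [(-76, np.float64(14.0)), (-73, np.float64(14.2)), (-70, np.float64(14.8)), (-67, np.float64(14.1)), (-64, np.float64(14.6)), (-61, np.float64(13.8)), (-58, np.float64(10.9)), (-55, np.float64(-0.2)), (-52, np.float64(-0.3)), (42, np.float64(2.2)), (45, np.float64(25.5)), (48, np.float64(28.8)), (51, np.float64(30.8)), (54, np.float64(31.1)), (57, np.float64(30.2)), (60, np.float64(11.0)), (63, np.float64(1.5)), (66, np.float64(1.4))]
  return _methods._mean(a, axis=axis, dtype=dtype,
  ret = ret.dtype.type(ret / rcount)
```

play_rows(plan=[{"jaw": 0,"linear": [0,0,0],"turn": 0.96},{"jaw": 0,"linear": [0,0,0],"turn": 0.96},{"jaw": 0,"linear": [0,0,0],"turn": 0.97},{"jaw": 0,"linear": [0,0,0],"turn": 0.97},{"jaw": 0,"linear": [-0.9,0.5,0],"turn": 0},{"jaw": 0,"linear": [-0.9,0.5,0],"turn": 0},{"jaw": 0,"linear": [-0.9,0.5,0],"turn": 0},{"jaw": 0,"linear": [-0.9,0.5,0],"turn": 0},{"jaw": 0,"linear": [-0.9,0.5,0],"turn": 0},{"jaw": 0,"linear": [-0.9,0.5,0],"turn": 0}])

```text
time: 9.65
tcp_pos: [0.4891, 0.1593, 0.1647]
tool_rot: [3.141, -0.0, 1.354]
force: [0.2, -0.6, -2.4]
grip_width: 0.0132
gripper_force: 28.3
```

play_rows(plan=[{"jaw": 0,"linear": [-0.95,0.53,0],"turn": 0},{"jaw": 0,"linear": [-0.95,0.53,0],"turn": 0},{"jaw": 0,"linear": [-0.95,0.53,0],"turn": 0},{"jaw": 0,"linear": [-0.95,0.53,0],"turn": 0},{"jaw": 0,"linear": [-0.95,0.53,0],"turn": 0},{"jaw": 0,"linear": [-0.95,0.53,0],"turn": 0},{"jaw": 0,"linear": [-0.95,0.53,0],"turn": 0},{"jaw": 0,"linear": [-0.95,0.53,0],"turn": 0},{"jaw": 0,"linear": [-0.95,0.53,0],"turn": 0},{"jaw": 0,"linear": [0,0,0],"turn": 0}])

```text
time: 10.65
tcp_pos: [0.5743, -0.125, 0.1641]
tool_rot: [3.14, 0.002, 1.349]
force: [-0.0, 0.5, -2.8]
grip_width: 0.0134
gripper_force: 28.3
```

```bash
python3 - <<'E'
from h import *
np.set_printoptions(precision=4,suppress=True,linewidth=200)
go(.5815,-.1505,.165,1.3546)
W=Wmap(3); np.save('pics/W2.npy',W)
s=arm.sense(); R=Ro.from_euler('xyz',s['tool_rot']).as_matrix()
# points near the held cassette top expressed in tool-ish frame: e1 along uphill (-tool x), e2 = bed y, e3 up, origin under pads at cassette underside
o=s['tcp_pos']-[0,0,.022]
F=np.stack([-R[:,0],np.cross([0,0,1],-R[:,0]),[0,0,1]],1)
c=(W.reshape(-1,3)-o)@F*1000
np.save('pics/c2.npy',c)
m=(abs(c[:,0])<100)&(abs(c[:,1])<60)&(c[:,2]>5)&(c[:,2]<30); q=c[m]
print(m.sum(),cv2.minAreaRect(q[:,:2].astype(np.float32)))
A=np.c_[q[:,:2],np.ones(len(q))]; print(np.linalg.lstsq(A,q[:,2],rcond=None)[0], np.percentile(q,[1,3,50,97,99],axis=0))
E
```

```text
now [ 0.5743 -0.125   0.1641] [3.14  0.002 1.349] units now-frame [-0.78  0.42 -0.03] turned-frame [-0.78  0.42 -0.03] turn -0.04 q6 1.46 F [-0.03  0.51 -2.83]
103 ((-72.530029296875, 8.696266174316406), (84.80366516113281, 19.332792282104492), 77.1554183959961)
[ 0.5349  0.0085 47.416 ] [[-78.6849 -32.5422   5.3597]
 [-78.0851 -30.0383   5.4245]
 [-70.8818  13.3923   8.7927]
 [-57.4811  43.6252  19.7361]
 [-55.6923  45.6056  20.0342]]
```

play_rows(plan=[{"jaw": 0,"linear": [-0.39,0.21,0.1],"turn": -0.04},{"jaw": 0,"linear": [-0.39,0.21,0.4],"turn": 0},{"jaw": 0,"linear": [0,0,0.5],"turn": 0},{"jaw": 0,"linear": [0,0,0.4],"turn": 0},{"jaw": 0,"linear": [0,0,0.2],"turn": 0},{"jaw": 0,"linear": [0,0,0],"turn": 0},{"jaw": 0,"linear": [0,0,0],"turn": 0}], squeeze=22)

```text
time: 11.5
tcp_pos: [0.5806, -0.1459, 0.1162]
tool_rot: [-3.141, -0.0, 1.36]
force: [0.3, 0.1, -0.9]
grip_width: 0.0134
gripper_force: 28.4
```

```bash
python3 - <<'E'
from h import *
go(.5815,-.1505,.1095,1.3546)
E
```

```text
now [ 0.5806 -0.1459  0.1162] [-3.141 -0.     1.36 ] units now-frame [-0.14  0.06  0.22] turned-frame [-0.14  0.06  0.22] turn 0.04 q6 1.42 F [ 0.28  0.12 -0.9 ]
```

play_rows(plan=[{"jaw": 0,"linear": [-0.12,0.05,0.1],"turn": 0.04},{"jaw": 0,"linear": [0,0,0.13],"turn": 0},{"jaw": 0,"linear": [0.12,0,0.07],"turn": 0},{"jaw": 0,"linear": [0.12,0,0.07],"turn": 0},{"jaw": 0,"linear": [0.1,0,0.09],"turn": 0},{"jaw": 0,"linear": [0.1,0,0.09],"turn": 0},{"jaw": 0,"linear": [0.1,0,0.1],"turn": 0},{"jaw": 0,"linear": [0.09,0,0.1],"turn": 0},{"jaw": 0,"linear": [0,0,0],"turn": 0}])

```text
time: 12.4
tcp_pos: [0.5878, -0.1324, 0.0965]
tool_rot: [3.135, 0.001, 1.354]
force: [0.4, 0.1, 4.6]
grip_width: 0.0136
gripper_force: 30.4
```

```bash
cat >> h.py <<'E'
def st():
    s=arm.sense(); b=np.array([.586,-.130,0]); d=s['tcp_pos']-b
    print('t',s['time'],'s',round((d[:2]@[-.2145,-.9767])*1000,1),'y',round((d[:2]@[.9767,-.2145])*1000,1),'padh',round(s['tcp_pos'][2]*1000+19,1),'yaw',s['tool_rot'][2].round(4),'F',s['force'].round(1),'M',s['torque'].round(2),'w',s['grip_width'])
E
python3 - <<'E'
from h import *
st()
p,d=snap('side','s4')
cv2.imwrite('pics/s4c.png',cv2.resize(p[170:290,270:410,::-1],None,fx=5,fy=5,interpolation=cv2.INTER_CUBIC))
E
```

```text
t 12.4 s 1.9 y 2.3 padh 115.5 yaw 1.3545 F [0.4 0.1 4.6] M [-0.39 -0.19 -0.02] w 0.013603277110857619
```

View pics/s4c.png

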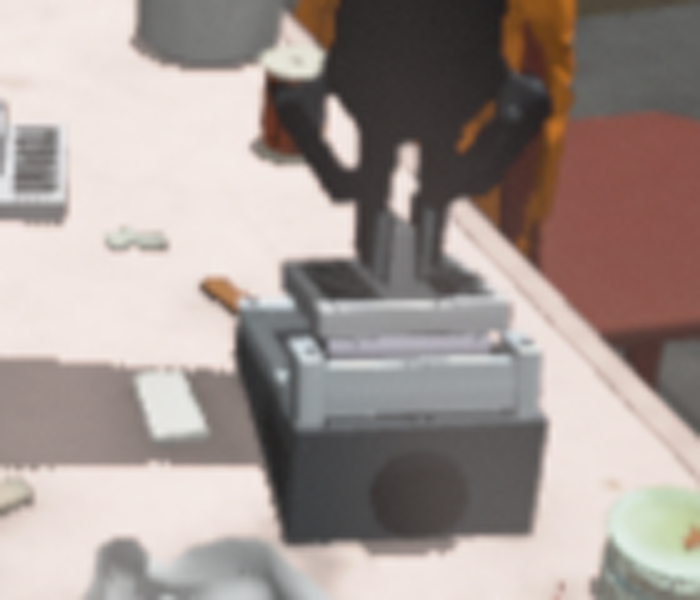

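play_rows(plan=[{"jaw": 0,"linear": [0.07,-0.04,0.11],"turn": 0},{"jaw": 0,"linear": [0.07,-0.04,0.11],"turn": 0},{"jaw": 0,"linear": [0.06,0,0.11],"turn": 0},{"jaw": 0,"linear": [0,0,0],"turn": 0},{"jaw": 0,"linear": [0,0,0],"turn": 0}])

```text
time: 12.95
tcp_pos: [0.5876, -0.1263, 0.0894]
tool_rot: [3.132, 0.001, 1.354]
force: [-0.7, -1.0, 13.2]
grip_width: 0.0136
gripper_force: 32.2
```

```bash
python3 -c "
from h import *
st()"
```

```text
t 12.95 s -3.9 y 0.8 padh 108.4 yaw 1.3542 F [-0.7 -1.  13.2] M [-0.14  0.29 -0.02] w 0.013619585740332212
```

play_rows(plan=[{"jaw": 0,"linear": [0,0,-0.1],"turn": 0},{"jaw": 0,"linear": [0,0,-0.1],"turn": 0},{"jaw": 0,"linear": [0,0,0],"turn": 0}])

```text
time: 13.25
tcp_pos: [0.584, -0.125, 0.0895]
tool_rot: [-3.14, -0.0, 1.354]
force: [0.4, 0.2, 2.1]
grip_width: 0.0132
gripper_force: 30.4
```

```bash
cat >> h.py <<'E'
def tilt(n=3,th0=.55):
    """pose of held cassette in (s,y,h) about pads: RANSAC-ish plane on box top seen by both cameras; prints tilt & pad offset"""
    T=arm.sense()['tcp_pos']+[0,0,.019]
    u=np.array([-.2145,-.9767,0]); F=np.stack([u,[.9767,-.2145,0],[0,0,1]],1)
    for name in('side','top'):
        W=Wmap(n,name).reshape(-1,3); c=(W-T)@F*1000
        c=c[(abs(c[:,1])<44)&(abs(c[:,1])>24)]
        best=None
        for th in np.arange(0.1,.9,.01):
            e=np.array([np.cos(th),np.sin(th)]); nrm=np.array([-np.sin(th),np.cos(th)])
            X=c[:,[0,2]]@e; Z=c[:,[0,2]]@nrm
            for dz in np.arange(-36,-16,1.):
                k=((abs(Z-dz)<1.5)&(X>-66)&(X<38)).sum()
                if best is None or k>best[0]: best=(k,th,dz,X[(abs(Z-dz)<2)].min() if k else 0,X[(abs(Z-dz)<2)].max() if k else 0)
        print(name,best)
E
python3 - <<'E'
from h import *
st(); tilt()
E
```

```text
t 13.25 s -4.4 y -3.0 padh 108.5 yaw 1.3543 F [0.4 0.2 2.1] M [-0.07 -0.01  0.  ] w 0.013157943720082024
side (np.int64(106), np.float64(0.3999999999999998), np.float64(-23.0), np.float64(-224.16513338078835), np.float64(36.142195549843294))
top (np.int64(0), np.float64(0.1), np.float64(-36.0), 0, 0)h.py:24: RuntimeWarning: All-NaN slice encountered
  d=np.nanmedian(D,0)
```

play_rows(plan=[{"jaw": 0,"linear": [0,0.05,-0.3],"turn": 0},{"jaw": 0,"linear": [0,0.04,-0.3],"turn": 0},{"jaw": 0,"linear": [0,0,0],"turn": 0}])

```text
time: 13.85
tcp_pos: [0.5883, -0.1264, 0.11]
tool_rot: [3.139, 0.0, 1.354]
force: [0.8, -0.8, -1.2]
grip_width: 0.0136
gripper_force: 30.0
```

```bash
python3 - <<'E' 2>/dev/null
from h import *
st()
T=arm.sense()['tcp_pos']+[0,0,.019]
u=np.array([-.2145,-.9767,0]); F=np.stack([u,[.9767,-.2145,0],[0,0,1]],1)
W=Wmap(6,'side').reshape(-1,3); c=(W-T)@F*1000
c0=c
for side in (-1,1):
  c=c0[(c0[:,1]*side<44)&(c0[:,1]*side>14)&(c0[:,2]<-5)&(c0[:,2]>-70)&(abs(c0[:,0])<70)]
  res=[]
  for th in np.arange(0.1,.9,.02):
    Z=-c[:,0]*np.sin(th)+c[:,2]*np.cos(th); X=c[:,0]*np.cos(th)+c[:,2]*np.sin(th)
    for dz in np.arange(-36,-16,1.):
        m=(abs(Z-dz)<1.5)&(X<38); res.append((m.sum(),round(th,2),dz,X[m].min().round(0) if m.any() else 0,X[m].max().round(0) if m.any() else 0))
  print(side,len(c),sorted(res)[-5:])
# profile by s
c=c0[(abs(c0[:,1])<43)&(abs(c0[:,1])>24)&(c0[:,2]<20)&(c0[:,2]>-90)]
for s0 in range(-70,60,6):
    m=abs(c[:,0]-s0)<3; 
    if m.any(): print(s0,m.sum(),np.percentile(c[m,2],[5,25,50,75,95]).round(0))
E
```

```text
t 13.85 s -4.0 y 1.4 padh 129.0 yaw 1.354 F [ 0.8 -0.8 -1.2] M [ 0.02 -0.01  0.04] w 0.013619160927725572
-1 219 [(np.int64(62), np.float64(0.42), np.float64(-23.0), np.float64(-54.0), np.float64(33.0)), (np.int64(66), np.float64(0.42), np.float64(-24.0), np.float64(-56.0), np.float64(33.0)), (np.int64(66), np.float64(0.44), np.float64(-24.0), np.float64(-56.0), np.float64(32.0)), (np.int64(69), np.float64(0.4), np.float64(-24.0), np.float64(-53.0), np.float64(33.0)), (np.int64(71), np.float64(0.42), np.float64(-25.0), np.float64(-56.0), np.float64(33.0))]
1 203 [(np.int64(51), np.float64(0.44), np.float64(-24.0), np.float64(-57.0), np.float64(32.0)), (np.int64(52), np.float64(0.4), np.float64(-25.0), np.float64(-56.0), np.float64(34.0)), (np.int64(53), np.float64(0.38), np.float64(-24.0), np.float64(-30.0), np.float64(35.0)), (np.int64(55), np.float64(0.4), np.float64(-24.0), np.float64(-49.0), np.float64(34.0)), (np.int64(60), np.float64(0.42), np.float64(-25.0), np.float64(-56.0), np.float64(34.0))]
-70 1 [-87. -87. -87. -87. -87.]
-58 1 [-90. -90. -90. -90. -90.]
-52 9 [-90. -90. -90. -89. -89.]
-40 6 [-45. -45. -45. -44. -44.]
-34 8 [-43. -43. -42. -42. -41.]
-22 2 [-36. -36. -36. -36. -36.]
-16 15 [-43. -35. -33. -33. -32.]
-10 4 [-57. -57. -57. -57. -57.]
-4 3 [-57. -57. -57. -57. -56.]
2 11 [-26. -26. -25. -25. -24.]
8 5 [-24. -24. -24. -24. -23.]
20 7 [-17. -16. -16. -16. -16.]
26 10 [-16. -15. -15. -14. -14.]
38 38 [-13. -11. -10. -10.  -9.]
44 77 [-22. -20. -17. -15. -12.]
50 29 [-45. -42. -42. -41. -41.]
56 40 [-47. -46. -44. -43. -40.]
```

The held tilt is about 0.42, because the tongue landed on top of the lip. I'll repeat the tipping farther uphill so it stays clear.

play_rows(plan=[{"jaw": 0,"linear": [-0.3,-0.03,0],"turn": 0},{"jaw": 0,"linear": [-0.3,0,0],"turn": 0},{"jaw": 0,"linear": [0,0,0.2],"turn": 0},{"jaw": 0,"linear": [0,0,0.1],"turn": 0},{"jaw": 0,"linear": [0,0,0],"turn": 0},{"jaw": 0,"linear": [0,0,0],"turn": 0}], squeeze=20)

```text
time: 14.75
tcp_pos: [0.5822, -0.143, 0.0987]
tool_rot: [-3.141, -0.0, 1.354]
force: [0.7, -0.2, -2.0]
grip_width: 0.0132
gripper_force: 30.0
```

```bash
python3 -c "
from h import *
st()"
```

```text
t 14.75 s 13.5 y -1.0 padh 117.7 yaw 1.3543 F [ 0.7 -0.2 -2. ] M [ 0.06  0.01 -0.02] w 0.013234142216912832
```

play_rows(plan=[{"jaw": 0,"linear": [0.08,0,0.08],"turn": 0},{"jaw": 0,"linear": [0.07,0,0.08],"turn": 0},{"jaw": 0,"linear": [0.06,0,0.09],"turn": 0},{"jaw": 0,"linear": [0.03,0,0.05],"turn": 0},{"jaw": 0,"linear": [0,0,0],"turn": 0}])

```text
time: 15.25
tcp_pos: [0.5858, -0.1363, 0.0931]
tool_rot: [3.136, 0.001, 1.355]
force: [-1.0, 0.4, 6.6]
grip_width: 0.0133
gripper_force: 31.4
```

```bash
python3 -c "
from h import *
st(); tilt(3)" 2>/dev/null
```

```text
t 15.25 s 6.2 y 1.1 padh 112.1 yaw 1.3547 F [-1.   0.4  6.6] M [-0.15  0.07 -0.15] w 0.013314600854325714
side (np.int64(86), np.float64(0.45999999999999985), np.float64(-23.0), np.float64(-206.48932391882215), np.float64(35.761817682984734))
top (np.int64(0), np.float64(0.1), np.float64(-36.0), 0, 0)
```

play_rows(plan=[{"jaw": 0,"linear": [0.04,-0.02,0.06],"turn": 0},{"jaw": 0,"linear": [0.04,0,0.07],"turn": 0},{"jaw": 0,"linear": [0.03,0,0.07],"turn": 0},{"jaw": 0,"linear": [0,0,0],"turn": 0}])

```text
time: 15.95
tcp_pos: [0.5869, -0.1331, 0.0892]
tool_rot: [3.133, 0.001, 1.355]
force: [-2.4, 1.7, 13.4]
grip_width: 0.0137
gripper_force: 32.6
```

```bash
python3 -c "
from h import *
st(); tilt(3)" 2>/dev/null
```

```text
t 15.95 s 2.8 y 1.5 padh 108.2 yaw 1.3547 F [-2.4  1.7 13.4] M [ 0.02  0.3  -0.09] w 0.013661281503795057
side (np.int64(52), np.float64(0.5199999999999998), np.float64(-23.0), np.float64(-179.30794870801617), np.float64(36.352134746950355))
top (np.int64(0), np.float64(0.1), np.float64(-36.0), 0, 0)
```

```bash
python3 - <<'E' 2>/dev/null
from h import *
st()
T=arm.sense()['tcp_pos']+[0,0,.019]
u=np.array([-.2145,-.9767,0]); F=np.stack([u,[.9767,-.2145,0],[0,0,1]],1)
W=Wmap(6,'side'); c=((W-T)@F*1000)
p,_=snap('side','s5')
# cassette end face band, per image row: y extents of connected points with s in 20..60,h -40..0
b=((W-[.586,-.130,.042])@F*1000)
for v in range(215,262,3):
    r=c[v]; m=(r[:,0]>10)&(r[:,0]<75)&(abs(r[:,1])<75)&(r[:,2]>-80)
    if m.sum()>5:
        i=np.where(m)[0]; 
        print(v,i.min(),i.max(),'y',r[i.min(),1].round(1),r[i.max(),1].round(1),'s',r[i,0][[0,len(i)//4,len(i)//2,-1]].round(0),'h',r[i,2][[0,len(i)//4,len(i)//2,-1]].round(0))
cv2.imwrite('pics/s5c.png',cv2.resize(p[190:275,300:395,::-1],None,fx=7,fy=7,interpolation=cv2.INTER_CUBIC))
E
```

```text
t 16.25 s 2.9 y 1.5 padh 108.2 yaw 1.3546 F [-2.1  1.  13.5] M [ 0.01  0.3  -0.16] w 0.013601548229714051
224 347 352 y -7.2 4.4 s [11. 11. 12. 12.] h [-5. -5. -4. -5.]
227 347 352 y -6.7 4.6 s [11. 15. 16. 14.] h [-13. -11. -10. -12.]
230 332 372 y -43.3 44.0 s [16. 38. 40. 42.] h [-17.  -3.  -3.  -4.]
233 331 372 y -44.9 43.8 s [15. 44. 43. 46.] h [-26.  -8.  -9. -10.]
236 331 375 y -44.2 51.9 s [15. 47. 47. 45.] h [-34. -14. -15. -19.]
239 328 378 y -58.4 53.1 s [48. 48. 48. 64.] h [-20. -22. -23. -15.]
242 324 378 y -60.1 52.8 s [15. 66. 69. 68.] h [-51. -17. -17. -21.]
245 324 378 y -60.4 53.9 s [19. 70. 71. 67.] h [-57. -23. -24. -29.]
248 324 377 y -60.4 50.8 s [21. 72. 72. 72.] h [-64. -30. -31. -34.]
251 323 377 y -60.5 51.2 s [12. 75. 74. 74.] h [-79. -36. -38. -41.]
254 324 337 y -60.8 -41.0 s [28. 48. 74. 75.] h [-77. -63. -44. -44.]
```

View pics/s5c.png

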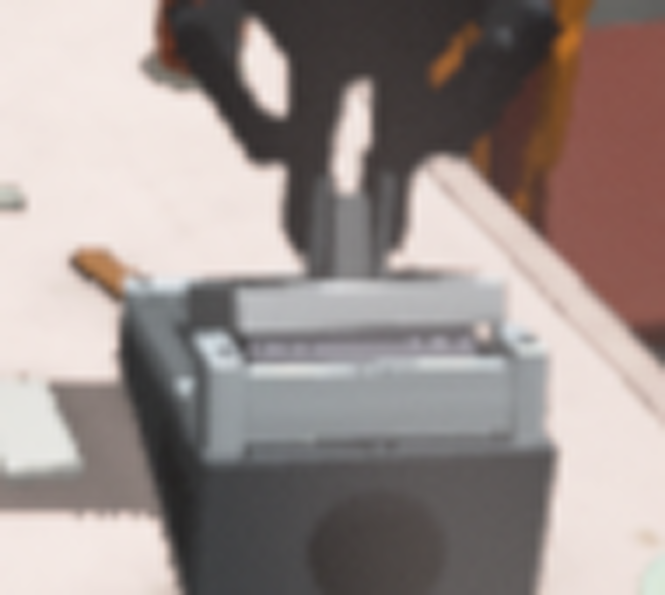

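play_rows(plan=[{"jaw": 0,"linear": [0,-0.03,-0.15],"turn": 0},{"jaw": 0,"linear": [0,0,-0.1],"turn": 0},{"jaw": 0,"linear": [0,0,0],"turn": 0},{"jaw": 0,"linear": [0,0,0],"turn": 0}])

```text
time: 17.0
tcp_pos: [0.5824, -0.1324, 0.0903]
tool_rot: [-3.139, -0.0, 1.354]
force: [0.2, 0.4, -1.1]
grip_width: 0.0135
gripper_force: 30.6
```

```bash
python3 -c "
from h import *
st(); tilt(2)" 2>/dev/null
```

```text
t 17.0 s 3.1 y -3.0 padh 109.3 yaw 1.3542 F [ 0.2  0.4 -1.1] M [-0.02 -0.01  0.  ] w 0.01351695173878214
side (np.int64(51), np.float64(0.4999999999999998), np.float64(-23.0), np.float64(-190.90883091283578), np.float64(35.67508814549237))
top (np.int64(0), np.float64(0.1), np.float64(-36.0), 0, 0)
```

play_rows(plan=[{"jaw": 0,"linear": [0,0.05,0.05],"turn": 0},{"jaw": 0,"linear": [0.03,0,0.1],"turn": 0},{"jaw": 0,"linear": [0.02,0,0.1],"turn": 0},{"jaw": 0,"linear": [0.02,0,0.1],"turn": 0},{"jaw": 0,"linear": [0,0,0],"turn": 0}])

```text
time: 17.7
tcp_pos: [0.5853, -0.131, 0.0861]
tool_rot: [3.139, 0.001, 1.354]
force: [-7.9, 3.3, 15.7]
grip_width: 0.0136
gripper_force: 33.5
```

```bash
python3 -c "
from h import *
st(); tilt(2)" 2>/dev/null
```

```text
t 17.7 s 1.2 y -0.5 padh 105.1 yaw 1.354 F [-7.9  3.3 15.7] M [ 0.36  1.69 -0.12] w 0.01359144792642105
side (np.int64(33), np.float64(0.48999999999999977), np.float64(-20.0), np.float64(-191.6229870112809), np.float64(37.86926107710046))
top (np.int64(0), np.float64(0.1), np.float64(-36.0), 0, 0)
```

play_rows(plan=[{"jaw": 0,"linear": [0,-0.07,-0.2],"turn": 0},{"jaw": 0,"linear": [0,0,-0.1],"turn": 0},{"jaw": 0,"linear": [0,0,0],"turn": 0},{"jaw": 0,"linear": [0,0,0],"turn": 0}])

```text
time: 18.3
tcp_pos: [0.5827, -0.1305, 0.0891]
tool_rot: [-3.14, -0.0, 1.354]
force: [0.4, 0.2, -1.2]
grip_width: 0.0132
gripper_force: 30.9
```

```bash
python3 -c "
from h import *
st(); tilt(3)" 2>/dev/null
```

```text
t 18.3 s 1.2 y -3.1 padh 108.1 yaw 1.3541 F [ 0.4  0.2 -1.2] M [-0.   -0.07 -0.01] w 0.013242634437263043
side (np.int64(33), np.float64(0.7399999999999997), np.float64(-35.0), np.float64(-72.59613664802724), np.float64(30.99744622220037))
top (np.int64(0), np.float64(0.1), np.float64(-36.0), 0, 0)
```

```bash
cat >> h.py <<'E'
def tilt2(n=5):
    T=arm.sense()['tcp_pos']+[0,0,.019]
    u=np.array([-.2145,-.9767,0]); F=np.stack([u,[.9767,-.2145,0],[0,0,1]],1)
    c=((Wmap(n,'side').reshape(-1,3)-T)@F*1000)
    c=c[(abs(c[:,1])<42)&(abs(c[:,0])<75)&(c[:,2]>-75)&(c[:,2]<10)]
    R=[]
    for th in np.arange(.2,.9,.02):
      X=c[:,0]*np.cos(th)+c[:,2]*np.sin(th); Z=-c[:,0]*np.sin(th)+c[:,2]*np.cos(th)
      for pz in np.arange(34,44,1.):
        for px in np.arange(12,20,1.):
          x=X+px; z=Z+pz   # cassette coords
          top=(abs(z-16)<1.2)&(x>-50)&(x<50)&(abs(c[:,1])>12); end=(abs(x-50)<1.2)&(z>0)&(z<16)
          inside=(x>-48)&(x<47.5)&(z>2.5)&(z<13.5)
          R.append((top.sum()+end.sum()-2*inside.sum(),round(th,2),pz,px,top.sum(),end.sum()))
    print(*[tuple(map(float,r)) for r in sorted(R)[-6:]],sep='\n')
E
python3 -c "
from h import *
st(); tilt2()" 2>/dev/null
```

```text
t 18.6 s 1.2 y -3.1 padh 108.5 yaw 1.3541 F [-0.1 -0.1 -1.1] M [ 0.03  0.   -0.02] w 0.013559690336748156
(209.0, 0.64, 39.0, 18.0, 10.0, 201.0)
(209.0, 0.64, 40.0, 18.0, 18.0, 195.0)
(210.0, 0.54, 37.0, 15.0, 26.0, 186.0)
(210.0, 0.6, 39.0, 17.0, 18.0, 196.0)
(212.0, 0.58, 38.0, 16.0, 25.0, 191.0)
(217.0, 0.6, 38.0, 17.0, 14.0, 205.0)
```

The tilt is now about 0.59 (0.31 more than the bed) and the tongue is just above the floor. I'll slide it under the lip, down the slope.

play_rows(plan=[{"jaw": 0,"linear": [0.15,0.01,0.045],"turn": 0},{"jaw": 0,"linear": [0.15,0,0.045],"turn": 0},{"jaw": 0,"linear": [0.15,0,0.045],"turn": 0},{"jaw": 0,"linear": [0.15,0,0.045],"turn": 0},{"jaw": 0,"linear": [0.05,0,0.02],"turn": 0},{"jaw": 0,"linear": [0,0,0],"turn": 0}])

```text
time: 19.45
tcp_pos: [0.5869, -0.1137, 0.0843]
tool_rot: [-3.141, 0.006, 1.354]
force: [-1.5, -5.3, -0.9]
grip_width: 0.0135
gripper_force: 30.9
```

```bash
python3 -c "
from h import *
st(); tilt2()" 2>/dev/null
```

```text
t 19.45 s -16.1 y -2.6 padh 103.3 yaw 1.3535 F [-1.5 -5.3 -0.9] M [-1.49  0.53  0.09] w 0.01349122067022077
(198.0, 0.56, 37.0, 15.0, 18.0, 182.0)
(199.0, 0.54, 37.0, 15.0, 17.0, 184.0)
(201.0, 0.52, 36.0, 14.0, 21.0, 182.0)
(201.0, 0.62, 39.0, 17.0, 13.0, 190.0)
(204.0, 0.5, 35.0, 14.0, 20.0, 188.0)
(205.0, 0.58, 38.0, 16.0, 17.0, 190.0)
```

play_rows(plan=[{"jaw": 0,"linear": [0,0,0.06],"turn": 0},{"jaw": 0,"linear": [-0.1,0,0.07],"turn": 0},{"jaw": 0,"linear": [-0.1,0,0.08],"turn": 0},{"jaw": 0,"linear": [-0.1,0,0.08],"turn": 0},{"jaw": 0,"linear": [-0.1,0,0.09],"turn": 0},{"jaw": 0,"linear": [0,0,0],"turn": 0}])

```text
time: 20.3
tcp_pos: [0.5861, -0.1231, 0.0752]
tool_rot: [3.138, -0.001, 1.354]
force: [-2.8, -1.6, 7.6]
grip_width: 0.0137
gripper_force: 32.7
```

```bash
python3 -c "
from h import *
st(); tilt2(4)" 2>/dev/null
```

```text
t 20.3 s -6.7 y -1.4 padh 94.2 yaw 1.3543 F [-2.8 -1.6  7.6] M [0.24 0.53 0.07] w 0.013686049054709042
(176.0, 0.5, 37.0, 17.0, 80.0, 98.0)
(185.0, 0.48, 38.0, 16.0, 104.0, 87.0)
(188.0, 0.48, 37.0, 17.0, 93.0, 95.0)
(190.0, 0.48, 38.0, 17.0, 96.0, 94.0)
(192.0, 0.46, 37.0, 16.0, 95.0, 97.0)
(198.0, 0.46, 38.0, 16.0, 106.0, 92.0)
```

play_rows(plan=[{"jaw": 0,"linear": [-0.08,-0.04,0.1],"turn": 0},{"jaw": 0,"linear": [-0.08,0,0.1],"turn": 0},{"jaw": 0,"linear": [-0.08,0,0.1],"turn": 0},{"jaw": 0,"linear": [-0.08,0,0.1],"turn": 0},{"jaw": 0,"linear": [-0.06,0,0.1],"turn": 0},{"jaw": 0,"linear": [0,0,0.1],"turn": 0},{"jaw": 0,"linear": [0,0,0],"turn": 0}])

```text
time: 21.2
tcp_pos: [0.584, -0.1341, 0.0626]
tool_rot: [3.134, -0.001, 1.355]
force: [-8.0, 2.1, 24.7]
grip_width: 0.0134
gripper_force: 36.2
```

```bash
python3 -c "
from h import *
st(); tilt2(4)" 2>/dev/null
```

```text
t 21.2 s 4.4 y -1.1 padh 81.6 yaw 1.3546 F [-8.   2.1 24.7] M [0.54 1.86 0.01] w 0.01342336727327184
(121.0, 0.86, 42.0, 17.0, 19.0, 104.0)
(122.0, 0.78, 40.0, 15.0, 19.0, 105.0)
(122.0, 0.84, 41.0, 17.0, 19.0, 105.0)
(122.0, 0.88, 43.0, 18.0, 19.0, 105.0)
(123.0, 0.78, 39.0, 15.0, 19.0, 106.0)
(125.0, 0.82, 41.0, 16.0, 19.0, 108.0)
```

play_rows(plan=[{"jaw": 0,"linear": [0,-0.05,-0.3],"turn": 0},{"jaw": 30,"linear": [0,0,0],"turn": 0},{"jaw": 40,"linear": [0,0,0],"turn": 0},{"jaw": 40,"linear": [0,0,-0.5],"turn": 0},{"jaw": 40,"linear": [0,0,-1],"turn": 0},{"jaw": 40,"linear": [0,0,-1],"turn": 0}])

```text
time: 22.0
tcp_pos: [0.5788, -0.1334, 0.1385]
tool_rot: [-3.138, -0.001, 1.354]
force: [1.9, -0.1, 0.8]
grip_width: 0.0401
gripper_force: 0.0
```

```bash
python3 - <<'E' 2>/dev/null
from h import *
st()
p,_=snap('side','s6')
cv2.imwrite('pics/s6c.png',cv2.resize(p[190:275,300:395,::-1],None,fx=7,fy=7,interpolation=cv2.INTER_CUBIC))
b=((Wmap(6,'side').reshape(-1,3)-[.586,-.130,.042])@bedR(-1.787))*1000
for x in range(-60,75,6):
    m=(abs(b[:,0]-x)<3)&(abs(b[:,1]+2)<40)&(abs(b[:,1]+2)>12)&(b[:,2]<45)&(b[:,2]>-15)
    if m.any(): print(x,m.sum(),np.percentile(b[m,2],[10,50,90]).round(1))
E
```

```text
t 22.0 s 4.9 y -6.3 padh 157.5 yaw 1.3541 F [ 1.9 -0.1  0.8] M [-0.05 -0.06 -0.02] w 0.04011449219875836
-60 15 [13.5 14.6 14.9]
-54 4 [13.6 13.7 14. ]
-48 10 [15.6 15.9 16.3]
-42 9 [15.9 16.1 16.4]
-36 9 [15.9 16.4 16.7]
-30 20 [15.9 16.3 16.6]
-24 14 [15.5 15.9 16.2]
-18 10 [15.6 16.4 16.6]
-12 20 [15.7 16.  16.3]
-6 18 [15.7 16.2 16.6]
0 8 [15.9 16.1 16.4]
6 9 [16.2 16.4 16.8]
12 2 [15.6 15.7 15.8]
18 1 [15.9 15.9 15.9]
48 1 [30.9 30.9 30.9]
54 20 [30.5 31.5 31.9]
60 87 [24.3 27.7 30.6]
66 4 [24.5 24.9 25. ]
72 10 [-0.6 -0.3  2.7]
```

View pics/s6c.png

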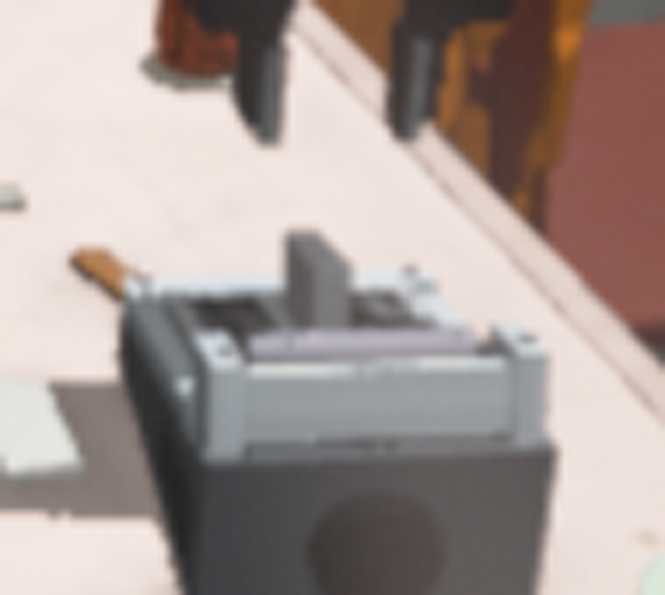

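The picture shows the cassette flat in the pocket, its top a constant 16 mm above the floor along its length, with the roller in front of it. I'll back the arm off and check the catch, the cassette's y offset and the heavy cassette from the top camera.

play_rows(plan=[{"jaw": 40,"linear": [0,0,-1],"turn": 0},{"jaw": 40,"linear": [0,-0.8,-0.6],"turn": 0},{"jaw": 40,"linear": [0,-1,0],"turn": 0},{"jaw": 40,"linear": [0,-1,0],"turn": 0},{"jaw": 40,"linear": [0,-1,0],"turn": 0},{"jaw": 40,"linear": [0,-1,0],"turn": 0},{"jaw": 40,"linear": [0,-1,0],"turn": 0},{"jaw": 40,"linear": [0,-1,0],"turn": 0},{"jaw": 40,"linear": [0,0,0],"turn": 0}])

```text
time: 23.25
tcp_pos: [0.3769, -0.0887, 0.1851]
tool_rot: [-3.137, -0.001, 1.354]
force: [0.8, -0.5, -1.2]
grip_width: 0.0397
gripper_force: 0.0
```

```bash
python3 - <<'E' 2>/dev/null
from h import *
st()
W=Wmap(8)
p=np.load('pics/bed2.npy')
for nm,w in(('before',np.load('pics/W1.npy')),('now',W)):
    b=((w.reshape(-1,3)-[p[0],p[1],.042])@bedR(p[2]))*1000
    for x in (-60,-48,-30,0,30,39,42,45,48,51,54,57,60,63):
        m=(abs(b[:,0]-x)<1.5)&(abs(b[:,1])<36)&(abs(b[:,1])>12)&(b[:,2]<45)
        if m.any(): print(nm,x,m.sum(),np.median(b[m,2]).round(1)-round(p[3],1))
m=(b[:,2]>38)&(b[:,2]<60)&(abs(b[:,0])<40)&(abs(b[:,1])<30); print('rib',m.sum(),b[m].mean(0),cv2.minAreaRect(b[m,:2].astype(np.float32)))
w=W[186:226,215:262].reshape(-1,3); r=w[w[:,2]>.035]; print('heavy rib',r.mean(0)); 
t=w[(w[:,2]>.009)&(w[:,2]<.025)]; A=np.c_[t[:,:2],np.ones(len(t))]; print(np.linalg.lstsq(A,t[:,2],rcond=None)[0],np.median(t[:,2]))
E
```

```text
t 23.25 s 4.5 y -213.1 padh 204.1 yaw 1.3538 F [ 0.8 -0.5 -1.2] M [-0.05 -0.07  0.02] w 0.0397437802331407
before -60 22 7.1000000000000005
before -48 12 0.19999999999999996
before -30 11 1.7
before 0 12 -0.30000000000000004
before 30 13 -0.19999999999999996
before 39 12 0.5999999999999999
before 42 3 1.9999999999999998
before 45 2 13.6
before 48 12 29.4
before 51 11 30.7
before 54 13 31.8
before 57 13 30.099999999999998
before 60 39 12.799999999999999
before 63 15 -1.5
now -60 15 14.1
now -48 11 15.3
now -30 12 16.5
now 0 6 14.899999999999999
now 30 8 16.0
now 39 10 15.2
now 42 5 15.7
now 45 5 16.9
now 48 6 27.599999999999998
now 51 8 30.3
now 54 11 31.3
now 57 13 30.7
now 60 32 11.7
now 63 13 0.30000000000000004
rib 74 [ 0.31963286 -3.92454653 46.13467821] ((-1.0267066955566406, -2.9046945571899414), (14.796548843383789, 49.516483306884766), 89.75045013427734)
heavy rib [0.47182365 0.17377516 0.04703568]
[ 0.00074351 -0.01223091  0.01941609] 0.017875574045392417
```

```bash
python3 -c "
from rig import arm
print(arm.finish_job())"
```

```text
the job is handed in; nothing more can be done
None
```

The job is handed in: the light cassette (A, about 2 N) lies flat in the extractor with the roller catch measured out over it, and the heavy one (B, about 6 N) lies flat back on the bench; the judge returned no result.

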